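Put the powder compact away in the latched top tray

TASK

Press the brass release on the roof of the acrylic organiser so that its pink top tray springs out, lay the gold powder compact flat in the open tray, then push the tray home until it clicks and stays shut by itself. Be gentle: never press or push on the organiser harder than about 25 N, put the compact down rather than dropping it, and leave the other things on the dresser where they are.

Things in the scene. Friction and masses are not known exactly. Their poses are not given: they have to be found in the camera images.
- organizer: Fixed three-tier organiser of clear acrylic, 200 mm deep (x), 200 wide (y), 135 high to its roof. Origin: centre of its underside; x points from its front (drawer side, facing the robot) to its back, y to the left seen from the front (robot side), z up. The two lower drawers (white, brass knobs 10 mm long) are dummies; the top tier holds the pink tray.
- release_top (a point): Centre of the flat top of the brass release, a cap 26 mm across, 149 mm above the dresser, 14 mm above the roof, near the front left corner (55 mm before, 78 mm left of the organiser's origin). Sprung straight down: 10 mm to a hard stop, 2.5 N at first, 5.5 N at the bottom; the tray is let go at 6 to 7 mm. The cap can float up to 25 mm backwards with the latch.
- tray (a joint): Travel of the pink top tray (m): 0 latched; grows as it slides out along the organiser's -x to its stop at 0.095, within 1 s of release. Sprung outwards, 4.5 N at 0, 1.7 N at 0.095. Its latch floats: the click comes somewhere between 0.003 and -0.020, different each time and not measurable beforehand (see tray_front). Let go after the click it rests at 0; before, it springs out.
- tray_front (a point): Centre of the tray's pink front face, 190 mm wide, 36 high (94 to 130 mm above the dresser), 130 mm before the organiser's origin when latched, 30 mm proud of the housing. Push here along +x, slowly near the end: 5 to 7 N while the latch floats back (from 0.014), then over 8 mm rising to 7 to 9 N until the catch clicks over (push falls); only about 3 mm farther is a hard stop where force soars.
- tray_place (a point): Point on the tray's floor (97 mm above the dresser), 65 mm behind the front face, mid-way between the side walls (70 mm to either side, 3 mm thick, up to 120 mm above the dresser). Moves with the tray; its axes are the organiser's. With the tray out the floor lies open to the sky 59 mm before and behind it. The compact should lie around it.
- compact_center (a point): Centre (half-way up) of the gold powder compact, a round closed disc 48 mm across and 20 mm high, 40 to 80 g, lying flat on the dresser, z axis up. It may stand on either side of the organiser.
- dish_rim (a point): Centre of the rim of the white porcelain trinket dish, 100 mm across, 24 mm high, a bystander.
- mirror: Silver hand mirror lying face up, disc 110 mm across and 12 mm thick, handle 110 mm along its -x; origin under the disc's centre. A bystander.
- brush_holder: Pink make-up brush holder, 76 mm across, with brushes up to 230 mm high; origin under its centre. A bystander.
- jar: Brown glass jar with black lid, 68 mm across, 85 mm high; origin under its centre. A bystander.
- perfume: Lilac perfume bottle 50 by 30 by 98 mm high; origin under its centre. A bystander.
- lipstick: Black and gold lipstick standing upright, 20 mm across, 75 mm high; origin under its centre. A bystander.
Not all that is in view belongs to the job. Several things look just like the part that bears compact_center: the one meant starts farthest from the robot's base.

How it is judged:
By the outcome, as a careful person would: the job done as asked, in the order asked, and still so for the second after the job is handed in, with the robot touching nothing.
It also fails if it takes over 72 s, if anything falls off the work surface, if the arm or the gripper's body presses on something with over 40 N, if the wrist force passes 120 N, or if a joint passes its speed limit or range.

ROBOT

A 6-joint arm with a two-finger parallel gripper is mounted at the origin on the work surface. World frame = base frame: x ahead of the robot, y to its left, z up, the work surface at z = 0. Lengths are in mm, angles in rad, forces in N, time in s.
With the tool pointing down it reaches from about 325 to 850 mm from the base axis. Payload 4.4 kg.
Tool frame: the origin (TCP) lies midway between the tips of the shut fingers; the grasp point (between the pads) lies behind it (bot.hold_point_z is the z of the grasp point in the tool frame, in mm); z points along the fingers, y is the line along which they close (so a half turn about z gives the same grasp; the last joint's range is limited). The gripper opens to 94 mm and grips with 3 to 60 N. Pads are 16 mm wide; open, the fingers measure 119 mm over their backs; the gripper's body (75 mm by 177 mm) begins 78 mm behind the grasp point.
Start: joints at [1.129, 0.207, 1.542, -0, 1.393, -0.15], TCP at [164.873, 550.858, 205.447] pointing down, gripper open.
Joint ranges: [-2.73, 2.73], [-0.86, 2.22], [0.23, 2.46], [-1.11, 4.25], [0.08, 2.63], [-2.82, 2.82]. Speed limits (rad/s): [2.79, 2.79, 3.14, 3.14, 3.14, 3.14].

INTERFACE

Orientations are given as [roll, pitch, yaw] about the fixed x, y, z axes, in that order (R = Rz(yaw) Ry(pitch) Rx(roll)).
In Python, from station import telemetry, eyes, job_done, bot gives the robot as it stands.
- The arm moves only by the tool carry_out, never from a script. Its argument "commands" is a list of rows, each a list of 3 entries, a list of its own where there are three numbers: the closure in counts, from 0 (fully open) to 255 (shut), then the shift along the tool's x, y, z in m, then the turn about the tool's z in degrees. In form: [[grip, [x, y, z], yaw], ...]. A call has 1 to 12 rows; each row is the pose to reach, as a shift and turn from the pose commanded when the call began, along the tool's axes at that moment; what a row does not reach only later rows make up. A row lasts 1/10 s, in which the tool goes at most 50 mm and 8.59 degrees, less where a joint would pass 70% of its speed; a pose out of reach is approached as far as the arm can. A call with a gripper value outside its range is refused whole. The fingers move at their own pace and stop on an object; "squeeze" is the grip in N (left out, the last holds). Time passes only in rows, so rows that repeat a pose let the fingers close. It gives the time, the measured TCP pose, the force, the opening and the grip force at its end, in the units of the state.
- telemetry.observe(): the state, without advancing time (a new reading comes with each control period).
- eyes.snapshot(name): name is "scene" or "side" or "wrist"; returns the picture (384x512x3 uint8, blue, green, red); there is no depth.
- eyes.camera_info(name): a dict with "K" (3x3 intrinsics, pixels), "origin" and "rotation" of the camera in the world. Camera axes: x right, y down, z forward; pixel columns grow to the right and rows downward; lengths in mm; the calibration is good to about 2 mm. A picture is of the moment at which its call begins: read the wrist's pose just before it. camera_info takes no time and is no camera call; for the wrist camera it gives the pose at the moment of the call.
- job_done(): hands the job in; it is judged then, once.
The state is a dict: "time_s": time; "joints": joint angles; "dq": joint speeds; "tau": joint torques, N m; "eef_pos": TCP position; "tcp_rot": TCP orientation; "wrist_force": force on the tool from outside, world axes, zero at the start; "ft_torque": the same for the moment, N m; "gripper_width": finger opening in mm; "gripper_force": force on a finger pad.
Only numpy, scipy, OpenCV 4.12 (cv2) and the standard library are available. Lean on these libraries where they do the work, as an engineer would, in place of code of your own. Each camera call takes 0.05 s, during which the arm holds its last target. There are 200 camera calls.

## Working session

There is one attempt and no reset: what is moved stays moved. The work goes in short steps, Python scripts to look and compute and a tool call to move; the robot and the scene stay as the last step left them, time stands still between calls to the robot, and variables do not carry over. Pictures are saved under pics/ and viewed, at most 10 in all, crops included, and the job is handed in when it is done.

Besides the shell and the picture viewer there is one more tool, called after "Call:" as name(argument=value, ...) on one line, values as JSON. carry_out: Moves the arm, as the interface text tells. Its arguments: {"type":"object","properties":{"commands":{"type":"array","items":{"type":"array"}},"squeeze":{"type":"number"}},"required":["commands"]}

```bash
mkdir -p pics; cat > h.py <<'E'
import numpy as np, cv2
from station import telemetry, eyes, job_done, bot
def ray(name,u,v,info=None):
    c=info or eyes.camera_info(name); K=np.array(c["K"]);R=np.array(c["rotation"]);o=np.array(c["origin"]).ravel()
    return o, R@np.linalg.inv(K)@np.array([u,v,1.])
def atz(name,u,v,z,info=None):
    o,d=ray(name,u,v,info); return np.round(o+d*(z-o[2])/d[2],1)
def proj(name,p,info=None):
    c=info or eyes.camera_info(name); q=np.array(c["K"])@(np.array(c["rotation"]).T@(np.array(p,float)-np.array(c["origin"]).ravel())); return np.round(q[:2]/q[2],1)
E
python3 - <<'E'
from h import *
s=telemetry.observe(); print(s, bot.hold_point_z)
a=eyes.snapshot("scene");b=eyes.snapshot("side")
cv2.imwrite("pics/scene.png",cv2.resize(a,(800,600),interpolation=cv2.INTER_CUBIC));cv2.imwrite("pics/side.png",cv2.resize(b,(800,600),interpolation=cv2.INTER_CUBIC))
cv2.imwrite("raw_scene.png",a);cv2.imwrite("raw_side.png",b)
for n in("scene","side","wrist"):print(n,eyes.camera_info(n))
E
```

```text
{'time_s': 0.0, 'joints': array([ 1.12951076e+00,  2.07440892e-01,  1.54291672e+00, -1.27061237e-05,
        1.39349081e+00, -1.50486253e-01]), 'dq': array([ 5.93689905e-04,  3.69949668e-05, -9.62955979e-06, -4.41951097e-04,
       -2.17793726e-03, -4.61361644e-04]), 'tau': array([ 7.97631674e-04, -3.70877123e+01, -2.81417924e+01,  7.01295328e-02,
        3.59450583e-02, -1.33525846e-04]), 'eef_pos': array([164.5276735 , 550.13104727, 204.29660978]), 'tcp_rot': array([-3.13936050e+00, -3.25821739e-04,  2.85079523e+00]), 'wrist_force': array([-0.21810256, -0.03775154,  0.31761647]), 'ft_torque': array([-0.02647516,  0.01528652,  0.02289378]), 'gripper_force': 0.0, 'gripper_width': 94.05927480955832} -18.8
scene {'K': array([[397.39329592,   0.        , 260.61558057],
       [  0.        , 397.39329592, 190.61790918],
       [  0.        ,   0.        ,   1.        ]]), 'origin': array([1304.82140895, -392.90938486, 1162.82965836]), 'rotation': array([-2.45896013, -0.00633403,  1.09975843])}
side {'K': array([[415.70944287,   0.        , 252.84149272],
       [  0.        , 415.70944287, 188.43983341],
       [  0.        ,   0.        ,   1.        ]]), 'origin': array([ 274.98497299,  784.81607329, 1021.72945107]), 'rotation': array([-2.39077023, -0.02066007, -2.80432949])}
wrist {'K': array([[271.25379802,   0.        , 255.91879799],
       [  0.        , 271.25379802, 193.92423282],
       [  0.        ,   0.        ,   1.        ]]), 'origin': array([ 88.86610286, 574.18125098, 383.18524473]), 'rotation': array([2.86570440e+00, 2.47784586e-03, 1.27979207e+00])}
```

View pics/scene.png

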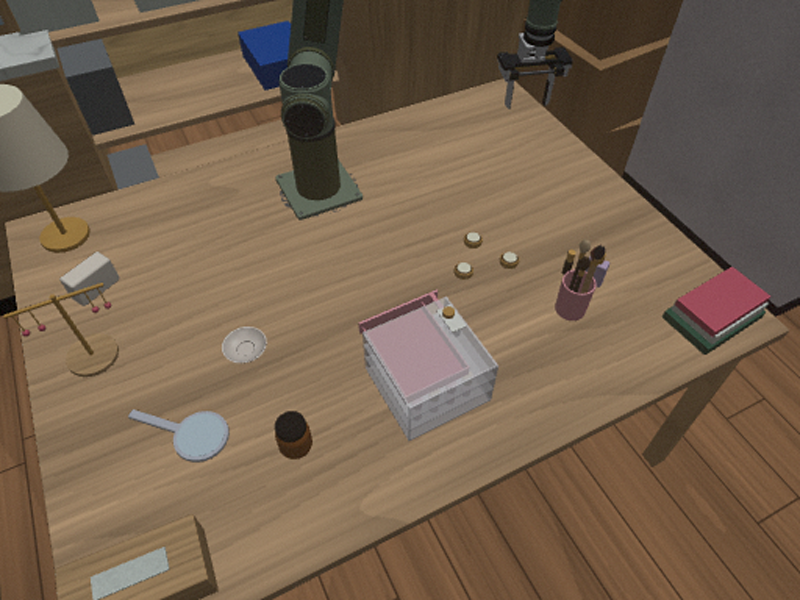

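View pics/side.png

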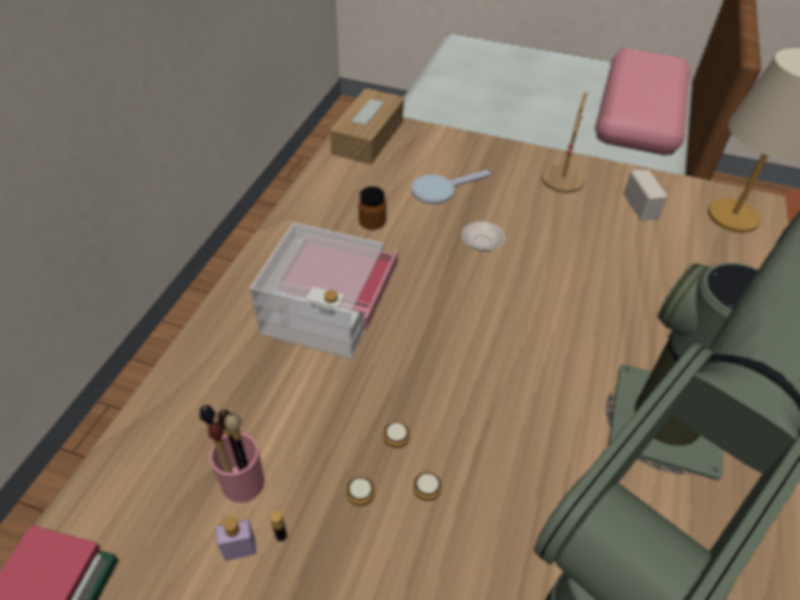

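The scene view shows three gold compacts at (473,239), (464,269) and (510,259); in the side view they are at (428,486), (396,434) and (360,489). The organiser's brass cap is at (449,312) in scene and (331,296) in side. I'll work out which compact is farthest from the base.

```bash
cat > h.py <<'E'
import numpy as np, cv2
from scipy.spatial.transform import Rotation as Ro
from station import telemetry, eyes, job_done, bot
def cam(name):
    c=eyes.camera_info(name); return np.array(c["K"]),Ro.from_euler('xyz',c["rotation"]).as_matrix(),np.array(c["origin"])
def ray(c,u,v):
    K,R,o=c; return o, R@np.linalg.inv(K)@np.array([u,v,1.])
def atz(c,u,v,z):
    o,d=ray(c,u,v); return np.round(o+d*(z-o[2])/d[2],1)
def proj(c,p):
    K,R,o=c; q=K@(R.T@(np.array(p,float)-o)); return np.round(q[:2]/q[2],1)
def tri(r1,r2):
    (o1,d1),(o2,d2)=r1,r2; t=np.linalg.lstsq(np.c_[d1,-d2],o2-o1,rcond=None)[0]; a=o1+d1*t[0];b=o2+d2*t[1]; return np.round((a+b)/2,1),round(np.linalg.norm(a-b),1)
E
python3 - <<'E'
from h import *
S=cam("scene");D=cam("side");k=512/800
for a,b in(((473,238),(428,485)),((464,268),(396,433)),((510,258),(360,488))):
    p=atz(S,a[0]*k,a[1]*k,20);q=atz(D,b[0]*k,b[1]*k,20);print(p,q,tri(ray(S,a[0]*k,a[1]*k),ray(D,b[0]*k,b[1]*k)),np.hypot(*((p+q)/2)[:2]))
print("cap",tri(ray(S,449*k,312*k),ray(D,331*k,296*k)),atz(S,449*k,311*k,149),atz(D,331*k,295*k,149))
a=cv2.imread("raw_scene.png");b=cv2.imread("raw_side.png")
A=cv2.resize(a[140:290,220:390],None,fx=3.5,fy=3.5,interpolation=cv2.INTER_CUBIC)
B=cv2.resize(b[135:335,150:300],None,fx=3,fy=3,interpolation=cv2.INTER_CUBIC)
cv2.imwrite("pics/cs.png",A);cv2.imwrite("pics/cd.png",B);print(A.shape,B.shape)
E
```

```text
[379.2 276.8  20. ] [370.6 284.5  20. ] (array([372. , 281.1,  12. ]), np.float64(1.6)) 468.31018833674756
[458.5 203.7  20. ] [452.9 209.8  20. ] (array([454.1, 206.6,  14.2]), np.float64(0.3)) 500.40788612890583
[481.2 323.8  20. ] [474.6 327.8  20. ] (array([476.5, 326.3,  14.9]), np.float64(2.4)) 578.389185583548
cap (array([639.8,  49.5, 141.6]), np.float64(2.3)) [643.4  48.2 149. ] [637.   52.5 149. ]
(525, 595, 3) (600, 450, 3)
```

View pics/cs.png

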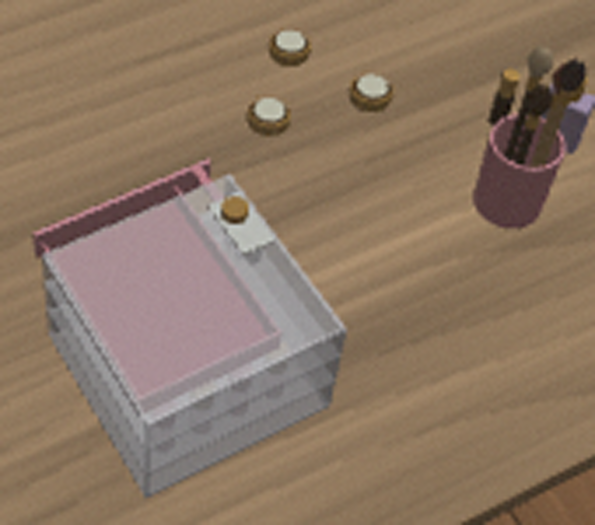

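View pics/cd.png

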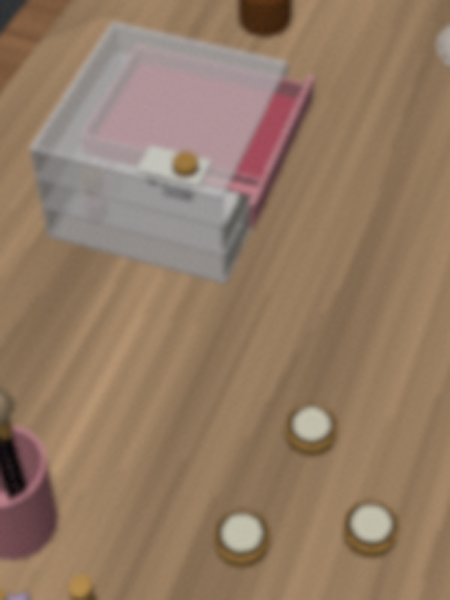

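The farthest compact is the third one, at scene crop (371,91) and side crop (242,533), about 578 mm from the base against 468 and 500 for the others. The crops confirm it. It is the one nearest the brush holder. Next I'll fit the organiser's pose from its corners.

```bash
cat > pose.py <<'E'
from h import *
from scipy.optimize import least_squares
S=cam("scene");D=cam("side")
M={'BL':(100,100,135),'BR':(100,-100,135),'FR':(-100,-100,135),'FL':(-100,100,135),'bBL':(100,100,0),'bBR':(100,-100,0),'bFL':(-100,100,0),'cap':(-55,78,149),'tR':(-130,-95,130),'tL':(-130,95,130)}
s=dict(BL=(345,328),BR=(148,412),bBR=(150,495),FL=(232,178),tR=(36,235),tL=(208,163),cap=(234,207),bBL=(330,405))
d=dict(BR=(113,24),FR=(287,65),BL=(35,152),bFL=(225,280),bBL=(48,238),cap=(185,160),tR=(313,78))
obs=[(S,M[k],np.array((220+u/3.5,140+v/3.5))) for k,(u,v) in s.items()]+[(D,M[k],np.array((150+u/3,135+v/3))) for k,(u,v) in d.items()]
def P(x,m): c,n=np.cos(x[2]),np.sin(x[2]); return np.array((x[0]+c*m[0]-n*m[1],x[1]+n*m[0]+c*m[1],m[2]))
def f(x): return np.concatenate([proj(c,P(x,m))-o for c,m,o in obs])
def fp(x):
    r=[]
    for c,m,o in obs:
        K,R,t=c;q=K@(R.T@(P(x,m)-t));r.append(q[:2]/q[2]-o)
    return np.concatenate(r)
r=least_squares(fp,(700,-20,0),loss='soft_l1')
print(r.x,np.degrees(r.x[2]));print(np.round(fp(r.x).reshape(-1,2),1).tolist())
for n,m in dict(cap=M['cap'],front=(-130,0,112),placeopen=(-160,0,97)).items(): print(n,P(r.x,m).round(1))
E
python3 pose.py
```

```text
[ 6.96339284e+02 -2.56315669e+01  3.03874091e-02] 1.7410702915182887
[[0.8, -0.8], [0.0, 2.7], [-0.9, 0.0], [-0.5, -2.2], [-0.8, -1.7], [0.4, -2.5], [0.5, -1.3], [0.2, -0.6], [-0.5, -1.1], [0.1, -1.2], [-2.2, -1.4], [0.0, 1.3], [-0.4, -0.7], [-0.2, -0.1], [0.0, -1.3]]
cap [639.   50.7 149. ]
front [566.4 -29.6 112. ]
placeopen [536.4 -30.5  97. ]
```

Call:
carry_out(commands=[[255, [-0.04, -0.027, -0.03], -5], [255, [-0.08, -0.053, -0.03], -10], [255, [-0.12, -0.08, -0.03], -15], [255, [-0.16, -0.107, -0.03], -18.3], [255, [-0.2, -0.133, -0.03], -18.3], [255, [-0.24, -0.16, -0.03], -18.3], [255, [-0.28, -0.187, -0.03], -18.3], [255, [-0.32, -0.213, -0.03], -18.3], [255, [-0.36, -0.24, -0.03], -18.3], [255, [-0.4, -0.267, -0.03], -18.3], [255, [-0.44, -0.293, -0.03], -18.3], [255, [-0.48, -0.32, -0.03], -18.3]])

```text
time_s: 1.3
eef_pos: [533.6, 104.9, 235.0]
tcp_rot: [3.141, -0.001, -3.113]
wrist_force: [-0.8, 1.4, 0.2]
gripper_width: 2.0
gripper_force: 0.0
```

```bash
cat > look.py <<'E'
import sys
from h import *
def look(fn,crop=None,f=1.5):
    c=cam("wrist"); s=telemetry.observe(); im=eyes.snapshot("wrist"); cv2.imwrite("raw_"+fn,im); np.savez("cam_"+fn+".npz",*c)
    if crop: y0,y1,x0,x1=crop; im=im[y0:y1,x0:x1]
    cv2.imwrite("pics/"+fn,cv2.resize(im,None,fx=f,fy=f,interpolation=cv2.INTER_CUBIC)); print({k:np.round(s[k],3) for k in("time_s","eef_pos","tcp_rot","wrist_force","gripper_width")}); return c
if __name__=="__main__": look(sys.argv[1])
E
python3 - <<'E'
from h import *
s=telemetry.observe();print(s["eef_pos"],s["tcp_rot"],s["time_s"])
c=cam("wrist")
from pose import P,r,M
for k,m in M.items(): print(k,proj(c,P(r.x,m)))
E
```

```text
[533.63698488 104.93790332 235.00879819] [ 3.14135037e+00 -6.48386894e-04 -3.11326181e+00] 1.3
[ 6.96339284e+02 -2.56315669e+01  3.03874091e-02] 1.7410702915182887
[[0.8, -0.8], [0.0, 2.7], [-0.9, 0.0], [-0.5, -2.2], [-0.8, -1.7], [0.4, -2.5], [0.5, -1.3], [0.2, -0.6], [-0.5, -1.1], [0.1, -1.2], [-2.2, -1.4], [0.0, 1.3], [-0.4, -0.7], [-0.2, -0.1], [0.0, -1.3]]
cap [639.   50.7 149. ]
front [566.4 -29.6 112. ]
placeopen [536.4 -30.5  97. ]
BL [229.1 381.7]
BR [ 78.5 381.9]
FR [ 46.6 244.7]
FL [223.9 244.3]
bBL [236.2 311.6]
bBR [125.6 311.8]
bFL [233.5 206.4]
cap [204.3 286.5]
tR [ 48.7 218.1]
tL [219.  217.8]
```

```bash
python3 look.py w1.png
```

```text
{'time_s': np.float64(1.3), 'eef_pos': array([533.637, 104.938, 235.009]), 'tcp_rot': array([ 3.141e+00, -1.000e-03, -3.113e+00]), 'wrist_force': array([-0.758,  1.371,  0.186]), 'gripper_width': np.float64(1.98)}
```

View pics/w1.png

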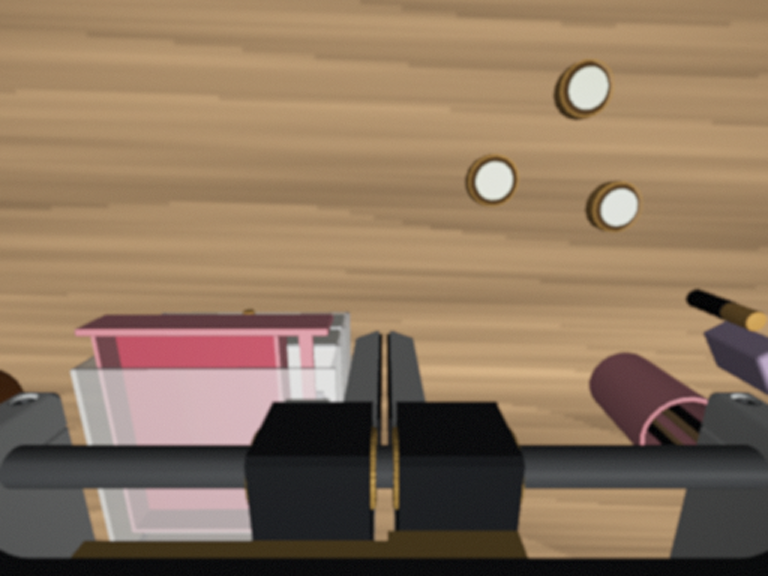

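The tray front, the cap side and three compacts are in view; the target compact is at (618,207). The tray's front corners, at (78,331) and (330,331), agree with the fitted pose to about 3 mm. I'll move over the cap.

Call:
carry_out(commands=[[255, [-0.035, -0.018, 0], 0], [255, [-0.07, -0.036, 0.01], 0], [255, [-0.1, -0.052, 0.03], 0], [255, [-0.105, -0.056, 0.06], 0], [255, [-0.105, -0.056, 0.075], 0], [255, [-0.105, -0.056, 0.081], 0], [255, [-0.105, -0.056, 0.081], 0], [255, [-0.105, -0.056, 0.081], 0]])

```text
time_s: 2.15
eef_pos: [639.8, 54.4, 156.0]
tcp_rot: [-3.141, 0.002, -3.112]
wrist_force: [0.8, -0.0, -1.2]
gripper_width: 0.1
gripper_force: 0.0
```

```bash
python3 - <<'E'
from h import *
K,R,o=cam("wrist"); z=np.load("cam_w1.png.npz"); c=(z["arr_0"],z["arr_1"],z["arr_2"])
print(atz(c,618/1.5,207/1.5,20),atz(c,330/1.5,331/1.5,130),atz(c,78/1.5,331/1.5,130))
E
```

```text
[476.7 326.6  20. ] [566.9  66.4 130. ] [ 572.2 -121.4  130. ]
```

Call:
carry_out(commands=[[255, [0, -0.002, 0.004], 0], [255, [0, -0.002, 0.007], 0], [255, [0, -0.002, 0.008], 0], [255, [0, -0.002, 0.009], 0], [255, [0, -0.002, 0.01], 0], [255, [0, -0.002, 0.011], 0], [255, [0, -0.002, 0.012], 0], [255, [0, -0.002, 0.013], 0], [255, [0, -0.002, 0.014], 0], [255, [0, -0.002, 0.0145], 0]])

```text
time_s: 3.15
eef_pos: [639.8, 51.7, 140.3]
tcp_rot: [-3.142, 0.001, -3.113]
wrist_force: [0.3, 0.7, 4.6]
gripper_width: 0.5
gripper_force: 2.4
```

Call:
carry_out(commands=[[255, [0, 0, -0.03], 0], [255, [0, 0, -0.07], 0], [200, [0.03, 0.04, -0.1], 0], [150, [0.06, 0.08, -0.1], 0], [100, [0.08, 0.12, -0.1], 0], [60, [0.08, 0.12, -0.1], 0], [60, [0.08, 0.12, -0.1], 0]])

```text
time_s: 3.85
eef_pos: [555.0, 170.1, 239.0]
tcp_rot: [-3.141, -0.002, -3.11]
wrist_force: [0.6, -0.1, -0.2]
gripper_width: 36.8
gripper_force: 0.0
```

```bash
python3 look.py w2.png; python3 - <<'E'
from h import *
z=np.load("cam_w1.png.npz"); c=(z["arr_0"],z["arr_1"],z["arr_2"])
k=1/1.5
print("lip",atz(c,694*k,297*k,0),"perf",atz(c,710*k,335*k,0),"brush near edge",atz(c,592*k,380*k,0),atz(c,625*k,354*k,0))
S=cam("scene");k=512/800
print("brush",atz(S,573*k,312*k,0)); D=cam("side");print(atz(D,240*k,488*k,0),"lip",atz(D,280*k,538*k,0),"perf",atz(D,238*k,555*k,0))
E
```

```text
{'time_s': np.float64(3.85), 'eef_pos': array([555.035, 170.13 , 238.997]), 'tcp_rot': array([-3.141e+00, -2.000e-03, -3.110e+00]), 'wrist_force': array([ 0.646, -0.11 , -0.18 ]), 'gripper_width': np.float64(36.827)}
lip [568.9 435.9   0. ] perf [611.4 463.5   0. ] brush near edge [669.1 344.    0. ] [636.4 375.1   0. ]
brush [681.2 374.8   0. ]
[667.4 387.1   0. ] lip [566.9 441.    0. ] perf [616.3 487.4   0. ]
```

View pics/w2.png

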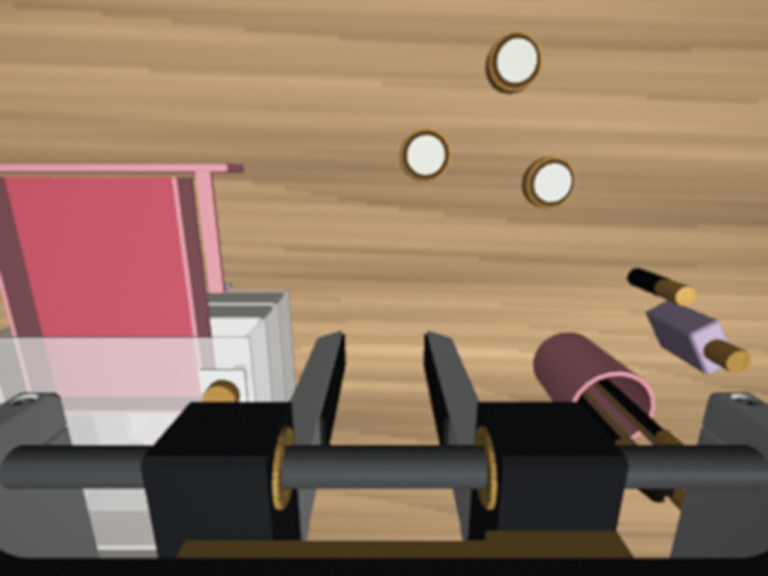

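The tray is out, its front face at row 168, and all bystanders are in place. The target compact is at (552,182). I'll move above it.

Call:
carry_out(commands=[[0, [0.018, 0.04, 0], 0], [0, [0.036, 0.08, 0], 0], [0, [0.055, 0.12, 0.01], 0], [0, [0.073, 0.15, 0.04], 0], [0, [0.073, 0.159, 0.08], 0], [0, [0.073, 0.159, 0.12], 0], [0, [0.073, 0.159, 0.16], 0], [0, [0.073, 0.159, 0.175], 0], [0, [0.073, 0.159, 0.175], 0], [0, [0.073, 0.159, 0.175], 0]])

```text
time_s: 4.9
eef_pos: [480.4, 326.0, 66.0]
tcp_rot: [3.141, 0.002, -3.114]
wrist_force: [-0.1, 1.0, -0.0]
gripper_width: 93.9
gripper_force: 0.0
```

```bash
python3 - <<'E'
from h import *
z=np.load("cam_w2.png.npz"); c=(z["arr_0"],z["arr_1"],z["arr_2"]);k=1/1.5
print("w2 compact",atz(c,553*k,182*k,20),"tray tL",atz(c,228*k,166*k,130),"capopen",atz(c,222*k,391*k,149), "left inner wall top front",atz(c,195*k,178*k,120),"right",atz(c,2*k,178*k,120))
E
python3 look.py w3.png
```

```text
w2 compact [476.4 327.9  20. ] tray tL [472.7  62.6 130. ] capopen [632.3  53.7 149. ] left inner wall top front [481.5  35.1 120. ] right [ 485.7 -101.3  120. ]
{'time_s': np.float64(4.9), 'eef_pos': array([480.37 , 325.978,  66.012]), 'tcp_rot': array([ 3.141e+00,  2.000e-03, -3.114e+00]), 'wrist_force': array([-0.146,  1.009, -0.009]), 'gripper_width': np.float64(93.908)}
```

View pics/w3.png

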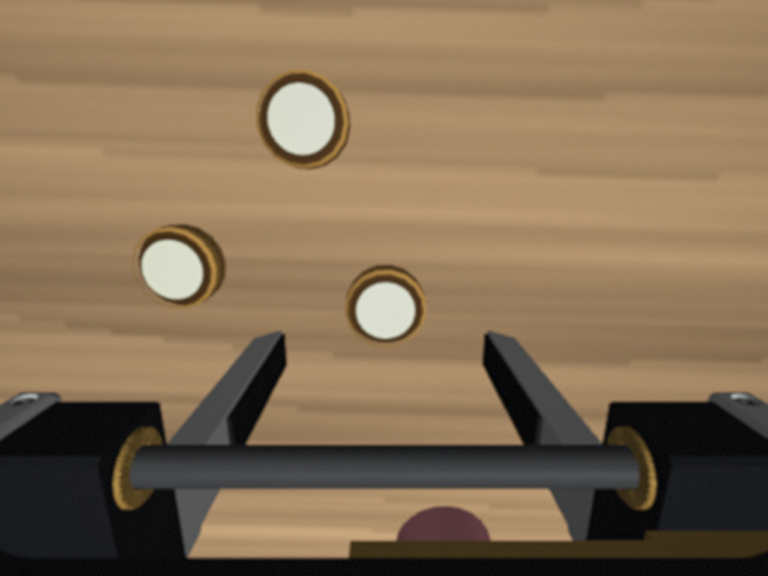

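The compact is at (386,309), centred between the fingers. I'll descend and grip.

Call:
carry_out(commands=[[0, [0.004, 0, 0.03], 0], [0, [0.004, 0, 0.055], 0], [0, [0.004, 0, 0.062], 0], [0, [0.004, 0, 0.0625], 0], [120, [0.004, 0, 0.0625], 0], [200, [0.004, 0, 0.0625], 0], [200, [0.004, 0, 0.0625], 0], [200, [0.004, 0, 0.0625], 0], [200, [0.004, 0, 0.0625], 0], [200, [0.004, 0, 0.0625], 0], [200, [0.004, 0, 0.0625], 0]], squeeze=12)

```text
time_s: 6.05
eef_pos: [474.7, 326.1, 2.5]
tcp_rot: [3.142, -0.0, -3.113]
wrist_force: [0.1, -0.0, 1.1]
gripper_width: 47.7
gripper_force: 12.0
```

```bash
python3 - <<'E'
from h import *
z=np.load("cam_w3.png.npz"); c=(z["arr_0"],z["arr_1"],z["arr_2"]);k=1/1.5
print("w3 compact",atz(c,386*k,309*k,20))
E
```

```text
w3 compact [475.8 327.9  20. ]
```

Call:
carry_out(commands=[[200, [0, 0, -0.03], 0], [200, [0, 0, -0.07], 0], [200, [0, 0, -0.11], 0], [200, [0, -0.01, -0.15], 0], [200, [-0.005, -0.04, -0.175], 0], [200, [-0.012, -0.08, -0.175], 0], [200, [-0.02, -0.125, -0.175], 0], [200, [-0.027, -0.17, -0.175], 0], [200, [-0.034, -0.215, -0.175], 0], [200, [-0.04, -0.26, -0.175], 0], [200, [-0.047, -0.3, -0.175], 0], [200, [-0.052, -0.335, -0.175], 0]])

```text
time_s: 7.25
eef_pos: [536.2, -9.4, 177.3]
tcp_rot: [-3.141, -0.0, -3.114]
wrist_force: [0.4, 0.4, -0.5]
gripper_width: 47.4
gripper_force: 12.0
```

Call:
carry_out(commands=[[200, [-0.003, -0.015, 0], 0], [200, [-0.003, -0.023, 0], 0], [200, [-0.003, -0.023, 0.01], 0], [200, [-0.003, -0.023, 0.01], 0]])

```text
time_s: 7.65
eef_pos: [538.3, -28.7, 165.5]
tcp_rot: [3.14, -0.004, -3.112]
wrist_force: [0.5, 0.6, -1.3]
gripper_width: 47.5
gripper_force: 12.0
```

```bash
python3 look.py w4.png
```

```text
{'time_s': np.float64(7.65), 'eef_pos': array([538.294, -28.658, 165.453]), 'tcp_rot': array([ 3.14 , -0.004, -3.112]), 'wrist_force': array([ 0.454,  0.576, -1.3  ]), 'gripper_width': np.float64(47.479)}
```

View pics/w4.png

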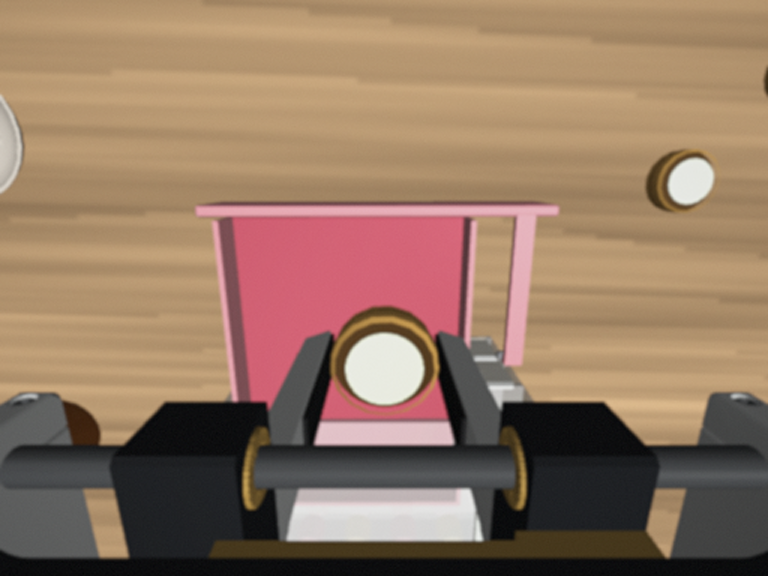

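The compact is held level at (385,365), above the open tray. The tray's front top corners are at (198,210) and (557,210).

```bash
python3 - <<'E'
from h import *
z=np.load("cam_w4.png.npz"); c=(z["arr_0"],z["arr_1"],z["arr_2"]);k=1/1.5
L=atz(c,557*k,213*k,130);R=atz(c,198*k,213*k,130)
print(L,R,np.linalg.norm(L-R)); y=np.degrees(np.arctan2(-(L-R)[0],(L-R)[1]))
f=(L+R)/2; n=np.radians(1.7);print(y,"front",f,"place",f+65*np.array([np.cos(n),np.sin(n),0]))
print("walls",atz(c,222*k,222*k,120),atz(c,472*k,222*k,120),"roof edge",atz(c,385*k,421*k,135))
print("floor front corners",atz(c,236*k,216*k,97),atz(c,463*k,216*k,97))
E
```

```text
[475.   60.3 130. ] [ 480.5 -126.1  130. ] 186.48112505023127
1.6901039814055094 front [477.75 -32.9  130.  ] place [542.72139091 -30.97169413 130.        ]
walls [ 486.  -117.9  120. ] [481.9  18.7 120. ] roof edge [597.5 -25.4 135. ]
floor front corners [ 484.8 -118.2   97. ] [480.8  18.1  97. ]
```

The side walls sit at y -118 and 19, so the tray's box is offset from the front face's centre. The middle is y ≈ -48.5, and I'll aim there.

Call:
carry_out(commands=[[200, [-0.002, -0.012, 0], 0], [200, [-0.002, -0.02, 0.01], 0], [200, [-0.002, -0.02, 0.03], 0], [200, [-0.002, -0.02, 0.045], 0], [200, [-0.002, -0.02, 0.055], 0], [200, [-0.002, -0.02, 0.06], 0], [200, [-0.002, -0.02, 0.0625], 0], [200, [-0.002, -0.02, 0.0635], 0], [200, [-0.002, -0.02, 0.0635], 0]])

```text
time_s: 8.6
eef_pos: [543.0, -50.2, 104.5]
tcp_rot: [-3.141, 0.001, -3.113]
wrist_force: [-0.4, -0.1, -0.2]
gripper_width: 47.4
gripper_force: 12.0
```

Call:
carry_out(commands=[[200, [0, 0, 0.001], 0], [200, [0, 0, 0.002], 0], [200, [0, 0, 0.003], 0], [200, [0, 0, 0.0035], 0], [200, [0, 0, 0.0035], 0]])

```text
time_s: 9.1
eef_pos: [542.4, -50.1, 100.3]
tcp_rot: [3.142, -0.0, -3.113]
wrist_force: [-0.8, -0.5, 0.2]
gripper_width: 47.6
gripper_force: 12.0
```

Call:
carry_out(commands=[[200, [0, 0, 0.0004], 0], [200, [0, 0, 0.0008], 0], [200, [0, 0, 0.0008], 0]])

```text
time_s: 9.4
eef_pos: [542.4, -50.1, 99.6]
tcp_rot: [-3.142, -0.0, -3.113]
wrist_force: [0.6, -0.3, -1.2]
gripper_width: 47.3
gripper_force: 12.0
```

Call:
carry_out(commands=[[200, [0, 0, 0.0003], 0], [125, [0, 0, 0.0003], 0], [115, [0, 0, 0.0003], 0], [105, [0, 0, 0.0003], 0], [95, [0, 0, 0.0003], 0], [85, [0, 0, 0.0003], 0], [85, [0, 0, 0.0003], 0]])

```text
time_s: 10.1
eef_pos: [542.5, -50.1, 99.3]
tcp_rot: [-3.142, 0.0, -3.113]
wrist_force: [-0.0, -0.2, 0.2]
gripper_width: 62.8
gripper_force: 0.0
```

Call:
carry_out(commands=[[85, [0, 0, -0.005], 0], [85, [0, 0, -0.02], 0], [85, [0, 0, -0.04], 0], [85, [0, 0, -0.07], 0], [85, [0.03, 0, -0.09], 0], [150, [0.07, 0.01, -0.09], 0], [255, [0.11, 0.02, -0.09], 0], [255, [0.115, 0.02, -0.09], 0], [255, [0.115, 0.02, -0.09], 0], [255, [0.115, 0.02, -0.09], 0]])

```text
time_s: 11.1
eef_pos: [428.4, -33.9, 190.2]
tcp_rot: [-3.141, 0.002, -3.113]
wrist_force: [-0.1, -0.5, -0.9]
gripper_width: 26.0
gripper_force: 0.0
```

```bash
python3 look.py w5.png
```

```text
{'time_s': np.float64(11.1), 'eef_pos': array([428.437, -33.9  , 190.231]), 'tcp_rot': array([-3.141e+00,  2.000e-03, -3.113e+00]), 'wrist_force': array([-0.087, -0.508, -0.921]), 'gripper_width': np.float64(25.977)}
```

View pics/w5.png

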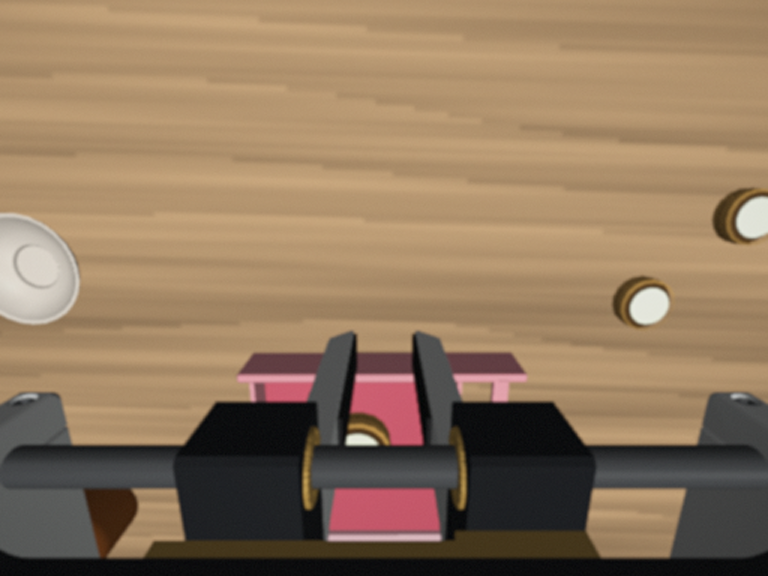

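The compact lies flat in the tray at (360,438), and the dish and jar are undisturbed. I'll lower in front of the tray face.

Call:
carry_out(commands=[[255, [0, 0.002, 0.03], 0], [255, [0, 0.002, 0.06], 0], [255, [0, 0.002, 0.08], 0], [255, [0, 0.002, 0.085], 0], [255, [-0.01, 0.002, 0.085], 0], [255, [-0.02, 0.002, 0.085], 0], [255, [-0.028, 0.002, 0.085], 0], [255, [-0.028, 0.002, 0.085], 0], [255, [-0.028, 0.002, 0.085], 0]])

```text
time_s: 12.05
eef_pos: [455.6, -30.7, 105.0]
tcp_rot: [-3.141, 0.001, -3.113]
wrist_force: [0.9, 0.5, 0.4]
gripper_width: 0.2
gripper_force: 0.0
```

Call:
carry_out(commands=[[255, [-0.003, 0, 0], 0], [255, [-0.006, 0, 0], 0], [255, [-0.009, 0, 0], 0], [255, [-0.012, 0, 0], 0], [255, [-0.016, 0, 0], 0], [255, [-0.02, 0, 0], 0], [255, [-0.025, 0, 0], 0], [255, [-0.03, 0, 0], 0], [255, [-0.034, 0, 0], 0], [255, [-0.037, 0, 0], 0], [255, [-0.039, 0, 0], 0], [255, [-0.04, 0, 0], 0]])

```text
time_s: 13.25
eef_pos: [494.9, -29.4, 104.2]
tcp_rot: [3.141, -0.0, -3.113]
wrist_force: [-3.0, 0.4, 0.6]
gripper_width: 0.7
gripper_force: 1.5
```

Call:
carry_out(commands=[[255, [-0.002, 0, 0], 0], [255, [-0.005, 0, 0], 0], [255, [-0.009, 0, 0], 0], [255, [-0.014, 0, 0], 0], [255, [-0.019, 0, 0], 0], [255, [-0.024, 0, 0], 0], [255, [-0.029, 0, 0], 0], [255, [-0.034, 0, 0], 0], [255, [-0.038, 0, 0], 0], [255, [-0.041, 0, 0], 0], [255, [-0.043, 0, 0], 0], [255, [-0.044, 0, 0], 0]])

```text
time_s: 14.45
eef_pos: [538.9, -28.0, 104.2]
tcp_rot: [3.141, -0.0, -3.113]
wrist_force: [-4.3, 1.0, 1.2]
gripper_width: 0.2
gripper_force: 2.2
```

Call:
carry_out(commands=[[255, [-0.001, 0, 0], 0], [255, [-0.002, 0, 0], 0], [255, [-0.003, 0, 0], 0], [255, [-0.004, 0, 0], 0], [255, [-0.005, 0, 0], 0], [255, [-0.006, 0, 0], 0], [255, [-0.007, 0, 0], 0], [255, [-0.008, 0, 0], 0], [255, [-0.009, 0, 0], 0], [255, [-0.01, 0, 0], 0], [255, [-0.011, 0, 0], 0], [255, [-0.012, 0, 0], 0]])

```text
time_s: 15.65
eef_pos: [550.3, -27.7, 104.2]
tcp_rot: [3.141, -0.001, -3.113]
wrist_force: [-5.0, 2.1, 0.8]
gripper_width: 0.8
gripper_force: 2.8
```

Call:
carry_out(commands=[[255, [-0.001, 0, 0], 0], [255, [-0.002, 0, 0], 0], [255, [-0.003, 0, 0], 0], [255, [-0.004, 0, 0], 0], [255, [-0.005, 0, 0], 0], [255, [-0.006, 0, 0], 0]])

```text
time_s: 16.25
eef_pos: [555.5, -27.5, 104.3]
tcp_rot: [3.141, -0.003, -3.113]
wrist_force: [-8.0, 2.3, 4.3]
gripper_width: 0.4
gripper_force: 3.8
```

Call:
carry_out(commands=[[255, [-0.0005, 0, 0], 0], [255, [-0.001, 0, 0], 0], [255, [-0.0015, 0, 0], 0], [255, [-0.002, 0, 0], 0]])

```text
time_s: 16.65
eef_pos: [557.4, -27.5, 104.2]
tcp_rot: [3.141, -0.003, -3.113]
wrist_force: [-8.5, 2.6, 4.7]
gripper_width: 0.2
gripper_force: 4.0
```

Call:
carry_out(commands=[[255, [-0.0005, 0, 0], 0], [255, [-0.001, 0, 0], 0], [255, [-0.0015, 0, 0], 0], [255, [-0.0015, 0, 0], 0]])

```text
time_s: 17.05
eef_pos: [560.0, -27.4, 104.2]
tcp_rot: [3.141, -0.001, -3.113]
wrist_force: [-4.7, 1.4, 1.8]
gripper_width: 0.5
gripper_force: 2.4
```

The push fell from 8.5 to 4.7 N, so the catch has probably clicked. I'll back off slowly to check.

Call:
carry_out(commands=[[255, [0.001, 0, 0], 0], [255, [0.002, 0, 0], 0], [255, [0.003, 0, 0], 0], [255, [0.004, 0, 0], 0], [255, [0.005, 0, 0], 0], [255, [0.006, 0, 0], 0], [255, [0.006, 0, 0], 0]])

```text
time_s: 17.75
eef_pos: [554.9, -28.1, 104.7]
tcp_rot: [-3.141, 0.001, -3.113]
wrist_force: [0.3, -0.1, 0.0]
gripper_width: 0.5
gripper_force: 0.0
```

Force is zero 6 mm back, so the tray is holding by itself. I'll retreat and look once more.

Call:
carry_out(commands=[[255, [0.01, 0, 0], 0], [255, [0.03, 0, 0], 0], [255, [0.06, 0, 0], 0], [255, [0.09, 0, -0.02], 0], [255, [0.12, 0, -0.06], 0], [255, [0.15, 0, -0.1], 0], [255, [0.17, 0, -0.13], 0], [255, [0.17, 0, -0.13], 0], [255, [0.17, 0, -0.13], 0]])

```text
time_s: 18.65
eef_pos: [384.5, -32.8, 234.7]
tcp_rot: [-3.141, 0.003, -3.113]
wrist_force: [0.7, 0.3, 0.3]
gripper_width: 0.8
gripper_force: 0.0
```

```bash
python3 - <<'E'
from h import *
a=eyes.snapshot("scene");b=eyes.snapshot("side")
A=cv2.resize(a[120:320,80:400],(800,500),interpolation=cv2.INTER_CUBIC)
cv2.imwrite("pics/end.png",A)
s0=cv2.imread("raw_side.png"); f=lambda im:cv2.resize(im[135:335,150:300],None,fx=2.6,fy=2.6,interpolation=cv2.INTER_CUBIC)
cv2.imwrite("pics/end2.png",np.hstack([f(s0),f(b)]))
s=telemetry.observe();print(s["eef_pos"],s["wrist_force"],s["time_s"])
E
```

```text
[383.75795838 -32.387951   232.86110697] [-0.1826834  -0.28217681 -0.49915426] 18.75
```

View pics/end.png

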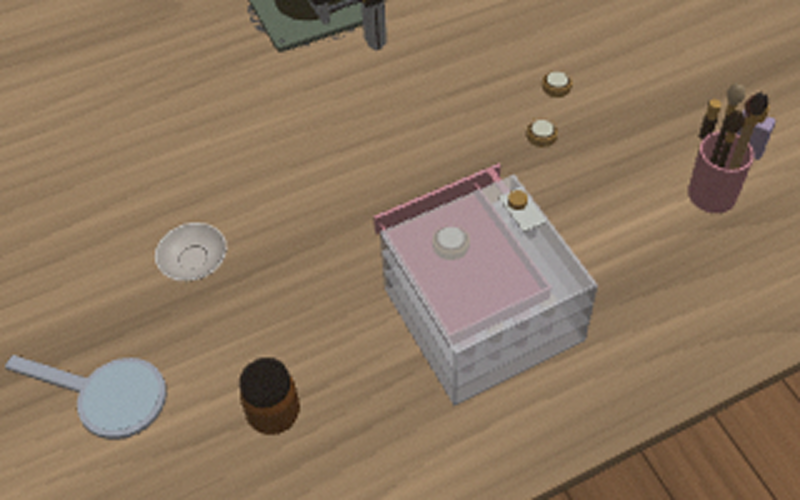

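The tray is shut, its front back at the latched position, with the compact flat inside at (450,241). The bystanders are unmoved.

```bash
python3 -c "
from station import job_done
print(job_done())"
```

```text
the job is handed in; nothing more can be done
None
```

Job handed in at about 19 s: I pressed the release, laid the farthest compact flat in the open tray, and pushed the tray until it clicked; it stays shut by itself, the highest push I read was about 10 N, and nothing else appears moved.

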